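# Lock the filing block into its bench bracket

### The arm

A 7-joint arm with a two-finger parallel gripper is mounted at the origin on a cart in front of the work surface, level with it; the furniture and walls round the work are solid. World frame = base frame: x ahead of the robot, y to its left, z up, the work surface at z = 0. Lengths are in m, angles in rad, forces in N, time in s.
With the tool pointing down it reaches from about 0.4 to 0.85 m from the base axis. Payload 10.4 kg.
Tool frame: the origin (TCP) lies where the fingers leave the gripper's body, on its centre line; the fingertips stand 73 mm ahead of it and the grasp point (between the pads) lies 54 mm ahead of it; z points along the fingers, y is the line along which they close (so a half turn about z gives the same grasp; the last joint's range is limited). The gripper opens to 85 mm and grips with 20 to 120 N. Pads are 22 mm wide; open, the fingers measure 114 mm over their backs; the gripper's body (76 mm by 85 mm) begins 54 mm behind the grasp point. The pads swing forward as they close: fully open they stand 13 mm farther back than shut.
Start: joints at [1.315, 0.332, -0.065, 1.46, 0.022, 1.35, -0.088], TCP at [0.144, -0.608, 0.304] pointing down, gripper open.
Joint ranges: [-2.6, 2.6], [-0.5, 2.12], [-1.47, 1.34], [0.16, 2.42], [-1.27, 4.41], [0.06, 2.06], [-2.6, 2.6]. Speed limits (rad/s): [2.22, 2.22, 2.79, 2.79, 3.14, 3.14, 3.14].

### API

Orientations are given as a unit quaternion [w, x, y, z].
In Python, from plant import arm gives the robot as it stands.
- The arm moves only by the tool shift_gripper, called after "Request:" as name(argument=value, ...), one argument or row to a line, values as JSON. Schema: {"type":"object","properties":{"deltas":{"type":"array","items":{"type":"number"},"minItems":6,"maxItems":72},"jaw":{"type":"number"},"grip_n":{"type":"number"},"only":{"type":"string"},"quiet":{"type":"boolean"},"lines":{"type":"string"}},"required":["deltas"],"additionalProperties":false}. deltas is one flat list of numbers that holds 1 to 12 rows one after another, with no inner brackets; each row has 6 numbers: dx, dy, dz in m, then a rotation vector rx, ry, rz in rad; each row is the pose to reach, as a shift and turn from the pose commanded when the call began, along the tool's axes at that moment; what a row does not reach only later rows make up. A row lasts 1/8 s, in which the tool goes at most 0.0625 m and 0.188 rad, less where a joint would pass 70% of its speed; a pose out of reach is approached as far as the arm can. jaw is the opening from 0.0 (shut) to 1.0 (fully open), set as the call begins (left out keeps the last). The fingers move at their own pace and stop on an object; grip_n is the grip in N (left out, the last holds). Time passes only in rows, so rows that do not move let the fingers close. The tool returns the time, the measured TCP pose, the force, the opening and the grip force at its end. only (a regular expression) keeps the lines of the reply that match it, lines (a string "A,B") keeps lines A to B, and quiet returns only ok. Input that does not fit is refused with a message, and nothing moves.
- arm.state(): the state, without advancing time (a new reading comes with each control period).
- arm.grab_frame(name): name is "scene" or "top" or "wrist"; returns a dict with "frame" (384x512x3 uint8, blue, green, red), "K" (3x3 intrinsics, pixels), "R" (3x3) and "t" (3): a world point X has camera coordinates R X + t. Camera axes: x right, y down, z forward; pixel columns grow to the right and rows downward; lengths in m; the calibration is good to about 2 mm. The wrist camera is an equidistant fisheye: a pixel r from the principal point sees the ray r / f radians off the axis. A picture is of the moment at which its call begins. There is no depth.
- arm.close_job(): hands the job in; it is judged then, once.
The state is a dict: "t": time; "qpos": joint angles; "qd": joint speeds; "effort": joint torques, N m; "tcp_pos": TCP position; "ee_rot": TCP orientation; "contact_force": force on the tool from outside, world axes, zero at the start; "torque": the same for the moment, N m; "opening": opening from 0.0 (shut) to 1.0 (fully open); "gripper_force": force on a finger pad.
Only numpy, scipy, OpenCV 4.12 (cv2) and the standard library are available. Lean on these libraries where they do the work, as an engineer would, in place of code of your own. Each camera call takes 0.05 s, during which the arm holds its last target. There are 200 camera calls.

### The job

Mount the filing block on the bench: push it along so that its metal tongue goes fully home in the bolted bracket, and lock it with the knobbed pin from the wooden stand, dropped through bracket and tongue until it rests on the bracket. The spring in the socket pushes the block out again when you let go, so stand the pin in its hole, waiting on top of the tongue, before you press the block home. Press firmly but do not ram it, and leave the bronze casting and the file where they lie.

Things in the scene. Friction and masses are not known exactly. Their poses are not given: they have to be found in the camera images.
- bracket: Grey iron bracket bolted to the bench: socket housing 70 mm long, 66 wide, 52 high, on two feet (136 mm wide overall, bolt heads 19 mm high). Origin: on the bench, exactly under the vertical pin hole's axis; x runs along the socket, inwards from the mouth, z up. Housing x -24 to +46 mm; behind it a round spring housing to x = +84 mm, below z = 32 mm.
- bracket_mouth (a point): Centre of the socket's mouth, at x = -24, z = 20.5 mm in the bracket's frame (axes as the bracket's). The socket is a rectangular tunnel 37.6 mm wide (y), z = 9.5 to 31.5 mm, its sides flared to 45 mm over the first 12 mm. From the back wall (x = +34 mm) a spring plunger stands out to x = +14 mm; it yields at 4 N, and 8 N press it back to x = +30 mm.
- pin_hole (a point): Centre of the pin hole's upper rim, on top of the bracket at x = 0, y = 0, z = 52 mm in its frame (axes as the bracket's). The hole is 11 mm wide down to the socket's roof (z = 31.5 mm) and goes on, 12 mm wide, through the socket's floor.
- filing_block: Loose waxed dark-wood block, 0.27 kg, friction 0.35, lying flat, too wide to grasp: body 80 long (x -104 to -24 mm), 96 wide, 41 high, sides parallel to x, steel tongue in front. Origin: on the underside, exactly under the tongue's hole; x points to the tongue's tip, z up. Fully home the shoulder (x = -24 mm) touches the bracket and the origins coincide; let go unpinned, it springs back 16 mm.
- block_push_face (a point): Centre of the block's rear face, at x = -104, z = 20 mm in the block's frame (axes as the block's). A V notch is cut in there, 36 mm wide at the face and 34 mm deep, so flat face is left at 18 to 48 mm either side of the centre, over the whole height of 41 mm.
- tongue_tip (a point): Centre of the tongue's tip, at x = +30, z = 20 mm in the block's frame (axes as the block's). Tongue: 36 mm wide, z = 10.5 to 29.5 mm, 54 mm long from the shoulder, the last 14 mm tapered to 28 x 13 mm; upright hole of 13 mm right through, 30 mm behind the tip.
- locking_pin: Loose steel pin, 0.09 kg, upright in the stand. Origin: centre of its lower tip; z up along it. Shank 10 mm wide, 50 long, lowest 1.5 tapered to 7.6; collar 18 mm wide at z 50 to 54; dark knob 24 mm wide at z = 55 to 78 mm, to grip. Waiting on the tongue its tip is 29.5 mm above the bench; home, the collar rests on the bracket and the tip is 2 mm above the bench.
- pin_stand: Plywood tool stand, fixed, 112 x 46 x 40 mm, with three 12.5 mm holes along its x axis (x = -36, 0, +36 mm), 28 mm deep. Origin: centre of its underside. One end hole holds the locking pin, the other a slim steel centre punch (11 mm wide, 90 mm long, no knob), not needed; which is where varies.
- bronze_cast: Bronze casting, 192 x 65 x 35 mm, lying at the left; to be left alone. Origin: centre of its underside; x along its length.
- file: File with wooden handle, 240 mm long, 22 mm wide and high, lying at the right; to be left alone. Origin: centre of its underside; y along its length.

How it is judged:
By the outcome, as a careful person would: the job done as asked, in the order asked, and still so for the second after the job is handed in, with the robot touching nothing.
It also fails if it takes over 67 s, if anything falls off the work surface, if the arm or the gripper's body presses on something with over 40 N, if the wrist force passes 120 N, or if a joint passes its speed limit or range.

## Working session

There is one attempt and no reset: what is moved stays moved. The work goes in short steps, Python scripts to look and compute and a tool call to move; the robot and the scene stay as the last step left them, time stands still between calls to the robot, and variables do not carry over. Pictures are saved under pics/ and viewed, at most 10 in all, crops included, and the job is handed in when it is done.

```bash
ls; mkdir -p pics; python3 - <<'E'
from plant import arm
import cv2,pickle,numpy as np
s=arm.state();print({k:np.round(s[k],3) for k in ('t','tcp_pos','ee_rot','opening','contact_force')})
d={n:arm.grab_frame(n) for n in('scene','top','wrist')}
pickle.dump(d,open('f0.pkl','wb'))
for n in d:
  cv2.imwrite(f'pics/{n}0.png',d[n]['frame']);print(n,d[n]['K'].round(1).tolist(),d[n]['R'].round(3).tolist(),d[n]['t'].round(3).tolist())
cv2.imwrite('pics/two0.png',cv2.resize(np.vstack([d['scene']['frame'],d['top']['frame']]),None,fx=.78,fy=.78))
E
```

```text
pics
plant.py
{'t': np.float64(0.0), 'tcp_pos': array([ 0.144, -0.608,  0.303]), 'ee_rot': array([-0.001,  0.993,  0.116, -0.   ]), 'opening': np.float64(0.999), 'contact_force': array([ 0.119, -0.348,  0.308])}
scene [[398.6, 0.0, 251.6], [0.0, 398.6, 190.5], [0.0, 0.0, 1.0]] [[-0.025, 0.999, 0.023], [0.533, 0.033, -0.846], [-0.846, -0.009, -0.533]] [0.041, -0.256, 1.581]
top [[456.4, 0.0, 250.8], [0.0, 456.4, 192.0], [0.0, 0.0, 1.0]] [[0.022, -1.0, -0.017], [-0.998, -0.021, -0.06], [0.059, 0.018, -0.998]] [-0.016, 0.588, 1.141]
wrist [[297.3, 0.0, 260.8], [0.0, 297.3, 190.7], [0.0, 0.0, 1.0]] [[0.23, -0.973, -0.002], [-0.93, -0.221, 0.294], [-0.287, -0.066, -0.956]] [-0.624, -0.038, 0.381]
```

View pics/top0.png

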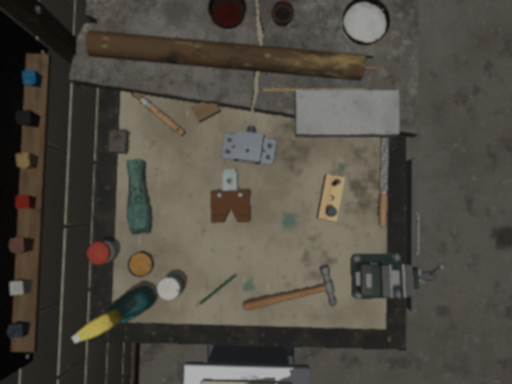

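View pics/scene0.png

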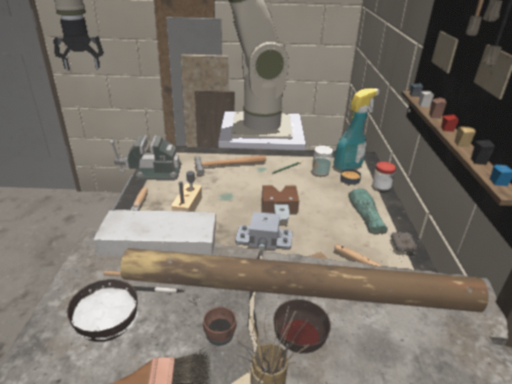

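The top view shows the bracket near (249,147), the block near (231,205) with its tongue at (230,178), and the stand near (331,198) with the knob at about (331,211). The scene view agrees, showing the knob at (191,176) and the punch at (181,188). Next I get rough positions.

```bash
cat > h.py <<'E'
import numpy as np,cv2,pickle
from scipy.spatial.transform import Rotation as Ro
def ray(f,px,wrist=False):
    K,R,t=map(np.array,(f['K'],f['R'],f['t']));u=(np.array(px,float)-K[:2,2])/K[0,0]
    if wrist:
        r=np.hypot(*u)+1e-12;d=np.r_[u/r*np.sin(r),np.cos(r)]
    else: d=np.r_[u,1]
    d=R.T@d;return -R.T@t,d/np.linalg.norm(d)
def plane(f,px,z,wrist=False):
    o,d=ray(f,px,wrist);return o+d*(z-o[2])/d[2]
def tri(rays):
    A=0;b=0
    for o,d in rays:
        P=np.eye(3)-np.outer(d,d);A=A+P;b=b+P@o
    X=np.linalg.solve(A,b)
    return X,[np.linalg.norm((np.eye(3)-np.outer(d,d))@(X-o)) for o,d in rays]
def proj(f,X,wrist=False):
    K,R,t=map(np.array,(f['K'],f['R'],f['t']));c=R@X+t
    if wrist:
        r=np.hypot(c[0],c[1]);th=np.arctan2(r,c[2]);return K[:2,2]+K[0,0]*th*c[:2]/(r+1e-12)
    return K[:2,2]+K[0,0]*c[:2]/c[2]
def tool(s):
    q=s['ee_rot'];return Ro.from_quat([q[1],q[2],q[3],q[0]]).as_matrix()
E
python3 - <<'E'
from h import *
d=pickle.load(open('f0.pkl','rb'));t=d['top']
for n,p,z in [('pin',(331,211),.09),('standc',(331,198),.04),('stand punch',(336,182),.04),('brk',(243,147),.05),('tip',(230,170),.02),('tonguehole',(231,181),.03),('blockrearL',(210,222),.04),('blockrearR',(251,221),.04),('cast',(138,195),.03),('file',(384,180),.02)]:
    print(n,plane(t,p,z).round(3))
print(tri([ray(t,(331,211)),ray(d['scene'],(191,176))]))
from plant import arm
s=arm.state();R=tool(s);print(R.round(3))
w=d['wrist'];c=-w['R'].T@w['t'];print('cam in tool',R.T@(c-s['tcp_pos']),(w['R']@R).round(3).tolist())
E
```

```text
pin [ 0.542 -0.195  0.09 ]
standc [ 0.576 -0.203  0.04 ]
stand punch [ 0.616 -0.215  0.04 ]
brk [0.697 0.018 0.05 ]
tip [0.643 0.051 0.02 ]
tonguehole [0.614 0.047 0.03 ]
blockrearL [0.51  0.096 0.04 ]
blockrearR [ 0.514 -0.006  0.04 ]
cast [0.574 0.281 0.03 ]
file [ 0.625 -0.339  0.02 ]
(array([ 0.54255449, -0.19521713,  0.07884005]), [np.float64(0.0017365329204863606), np.float64(0.0017365329204864326)])
[[ 0.973  0.231 -0.   ]
 [ 0.231 -0.973  0.001]
 [-0.    -0.001 -1.   ]]
cam in tool [ 0.07572526 -0.00019728 -0.07046043] [[-0.001, 1.0, 0.001], [-0.956, -0.0, -0.294], [-0.294, -0.001, 0.956]]
```

Request:
shift_gripper(
  deltas=[0.05, -0.04, 0, 0, 0, 0, 0.1, -0.08, 0, 0, 0, 0, 0.15, -0.12, 0, 0, 0, 0.05, 0.2, -0.16, 0, 0, 0, 0.1, 0.25, -0.2, -0.01, 0, 0, 0.15, 0.3, -0.24, -0.02, 0, 0, 0.233, 0.35, -0.28, -0.03, 0, 0, 0.233, 0.4, -0.315, -0.03, 0, 0, 0.233, 0.45, -0.35, -0.03, 0, 0, 0.233, 0.485, -0.38, -0.03, 0, 0, 0.233, 0.505, -0.394, -0.03, 0, 0, 0.233, 0.505, -0.394, -0.03, 0, 0, 0.233],
)

```text
t: 1.65
tcp_pos: [0.5454, -0.1062, 0.3335]
ee_rot: [-0.001, 1.0, 0.002, -0.0]
contact_force: [-0.5, -0.3, -0.1]
opening: 0.999
gripper_force: 0.0
```

Request:
shift_gripper(
  deltas=[0, 0, 0, 0, 0, 0, 0, 0, 0, 0, 0, 0],
)

```text
t: 1.9
tcp_pos: [0.5441, -0.1095, 0.3339]
ee_rot: [0.0, 1.0, -0.001, -0.0]
contact_force: [-0.4, -0.6, -0.4]
opening: 0.998
gripper_force: 0.0
```

```bash
python3 - <<'E'
from plant import arm
from h import *
f=arm.grab_frame('wrist');pickle.dump(f,open('w1.pkl','wb'));cv2.imwrite('pics/w1.png',cv2.resize(f['frame'],None,fx=1.5,fy=1.5,interpolation=cv2.INTER_CUBIC))
s=arm.state();print(tool(s).round(3))
E
```

```text
[[ 1.    -0.002 -0.   ]
 [-0.002 -1.    -0.001]
 [-0.     0.001 -1.   ]]
```

View pics/w1.png

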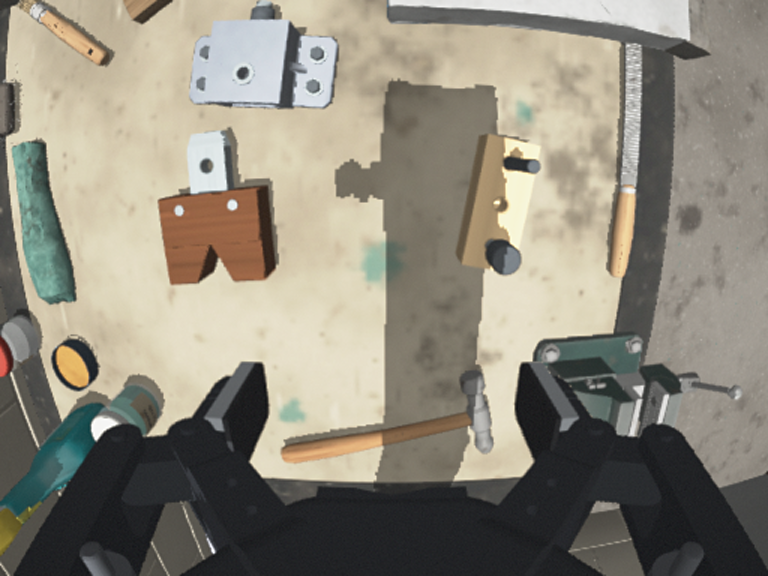

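The wrist view, at 1.5x scale, shows the pin hole at (243,73), the tongue hole at (207,166), the knob at (505,257), the empty stand hole at (501,204) and the punch at (535,166). I take a second wrist position for parallax.

Request:
shift_gripper(
  deltas=[-0.02, -0.06, 0.015, 0, 0, 0, -0.04, -0.11, 0.03, 0, 0, 0, -0.04, -0.14, 0.03, 0, 0, 0, -0.04, -0.14, 0.03, 0, 0, 0, -0.04, -0.14, 0.03, 0, 0, 0],
)

```text
t: 2.58
tcp_pos: [0.5048, 0.0305, 0.304]
ee_rot: [0.0, 1.0, -0.001, 0.0]
contact_force: [1.1, -1.7, 0.5]
opening: 0.999
gripper_force: 0.0
```

```bash
python3 - <<'E'
from plant import arm
from h import *
f=arm.grab_frame('wrist');pickle.dump(f,open('w2.pkl','wb'));cv2.imwrite('pics/w2.png',cv2.resize(f['frame'],None,fx=1.5,fy=1.5,interpolation=cv2.INTER_CUBIC))
E
```

```text
(no output)
```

View pics/w2.png

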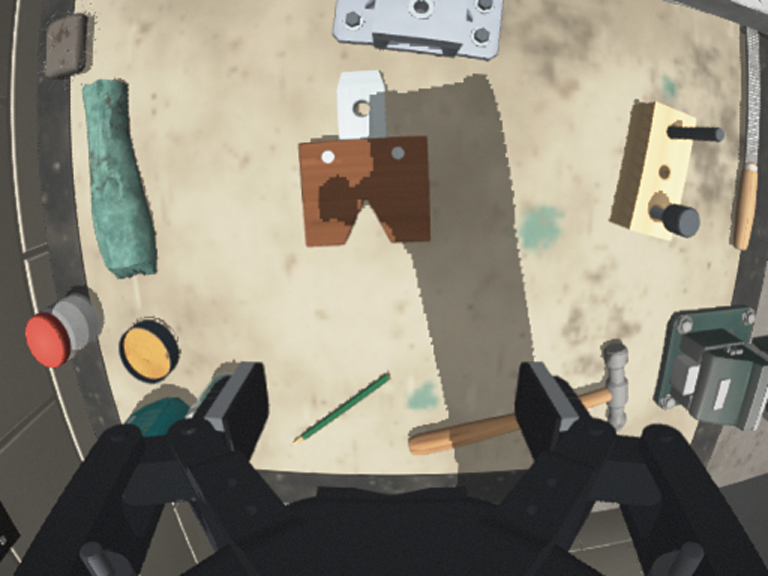

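The second view shows the tongue hole at (362,108), block corners at (306,246), (430,241), (299,144) and (427,137), the knob at (682,221), and the bracket pin hole at (422,7). I triangulate the holes and the knob, and take the axes from the corners.

```bash
python3 - <<'E'
from h import *
f1,f2=[pickle.load(open(n,'rb')) for n in('w1.pkl','w2.pkl')]
def dark(f,p,r,th):
    g=cv2.cvtColor(f['frame'],cv2.COLOR_BGR2GRAY);x,y=[int(round(v)) for v in p];x0=max(x-r,0);y0=max(y-r,0)
    c=g[y0:y+r+1,x0:x+r+1];m=(c<th).astype(np.uint8);n,l,st,ce=cv2.connectedComponentsWithStats(m)
    i=min((k for k in range(1,n) if st[k,4]>3),key=lambda k:np.hypot(*(ce[k]+[x0-p[0],y0-p[1]])),default=0)
    print(c.min(),np.median(c),st[i].tolist() if i else None);return ce[i]+[x0,y0] if i else np.array(p)
def T(n,a,b,r,th):
    a=np.array(a)/1.5;b=np.array(b)/1.5
    if r:a=dark(f1,a,r,th);b=dark(f2,b,r,th)
    X,e=tri([ray(f1,a,1),ray(f2,b,1)]);print(n,a.round(1),b.round(1),X.round(4),np.round(e,4));return X
T('pinhole',(243,73),(422,7),7,110)
T('tonguehole',(207,166),(362,108),8,140)
T('knob',(505,257),(683,221),16,80)
T('knob-eye',(509,257),(685,221),0,0)
T('standhole',(501,204),(664,172),6,150)
g=[cv2.cvtColor(f['frame'],cv2.COLOR_BGR2GRAY) for f in(f1,f2)]
def sub(i,p):
    return cv2.cornerSubPix(g[i],(np.array([[p]],np.float32)/1.5),(4,4),(-1,-1),(3,50,.01))[0,0]
B=[sub(1,p) for p in [(306,246),(430,241),(299,144),(427,137),(328,157),(398,153)]]
P=[plane(f2,p,.041,1) for p in B]
for a,b in zip(B,P):print((a*1.5).round(1),b.round(4))
for a,b in [(1,0),(3,2),(0,2),(1,3),(5,4)]:
    v=P[b]-P[a];print(a,b,np.linalg.norm(v).round(4),np.degrees(np.arctan2(v[1],v[0])).round(2))
print('bolts')
Q=[plane(f1,np.array(p)/1.5,.019,1) for p in [(204,52),(202,84),(317,52),(313,88)]]
for a,b in [(2,0),(3,1),(1,0),(3,2)]:
    v=Q[b]-Q[a];print(a,b,np.linalg.norm(v).round(4),np.degrees(np.arctan2(v[1],v[0])).round(2))
print(np.mean(Q,0))
c=lambda im,x,y,w,h,s:cv2.resize(im[y:y+h,x:x+w],None,fx=s,fy=s,interpolation=cv2.INTER_NEAREST)
A=c(f1['frame'],95,0,150,85,5); cv2.imwrite('pics/c1.png',A)
E
```

```text
62 210.0 [3, 3, 7, 8, 41]
65 198.0 [2, 0, 10, 8, 52]
pinhole [161.2  48.3] [280.5   3.6] [0.6903 0.0095 0.0549] [0.0001 0.0001]
67 229.0 [4, 3, 8, 9, 60]
79 194.0 [2, 3, 10, 11, 42]
tonguehole [137.3 110.1] [238.5  71.3] [0.6164 0.0562 0.0242] [0.0006 0.0006]
42 147.0 [3, 5, 16, 22, 236]
41 166.0 [0, 5, 20, 21, 218]
knob [330.8 168.8] [447.9 144.7] [ 0.5433 -0.1914  0.0697] [0. 0.]
knob-eye [339.3 171.3] [456.7 147.3] [ 0.542  -0.2001  0.0769] [0.0001 0.0001]
92 146.0 [0, 0, 10, 13, 87]
81 227.0 [2, 1, 8, 9, 50]
standhole [332.2 135.7] [442.5 114.3] [ 0.5789 -0.198   0.0423] [0.0005 0.0005]
[305.9 246.2] [0.5101 0.0969 0.041 ]
[429.8 240.5] [0.5141 0.0014 0.041 ]
[297.7 142.8] [0.5898 0.1005 0.041 ]
[426.2 135.5] [0.5937 0.005  0.041 ]
[328. 157.] [0.5781 0.0777 0.041 ]
[398. 153.] [0.5804 0.0257 0.041 ]
1 0 0.0955 92.35
3 2 0.0956 92.34
0 2 0.0797 2.61
1 3 0.0797 2.53
5 4 0.052 92.48
bolts
2 0 0.1054 83.94
3 1 0.1039 82.73
1 0 0.0304 -3.13
3 2 0.0325 -6.06
[0.70028788 0.00752273 0.019     ]
```

View pics/c1.png

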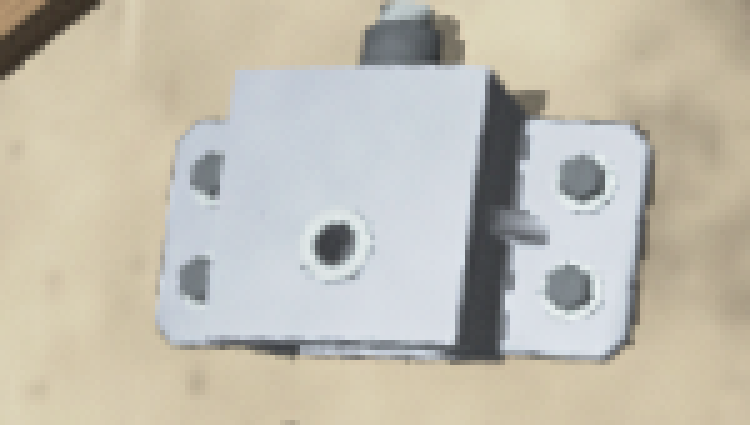

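Triangulated heights come close to the text: pin hole 55 mm against 52, tongue hole 24 against 29.5, stand top 42 against 40. The block measures 95.5 x 79.7 mm with yaw +2.45°. The crop shows the pin hole at (335,245) and the top-face corners at (207,343), (460,343), (235,70) and (490,68). I compute the bracket yaw and move to the block's left side.

```bash
python3 - <<'E'
from h import *
f=pickle.load(open('w1.pkl','rb'))
P=[plane(f,np.array(p)/5-.5+[95,0],.052,1) for p in [(207,343),(460,343),(235,70),(490,68),(335,245)]]
for p in P:print(p.round(4))
for a,b in [(1,0),(3,2),(0,2),(1,3)]:
    v=P[b]-P[a];print(a,b,np.linalg.norm(v).round(4),np.degrees(np.arctan2(v[1],v[0])).round(2))
E
```

```text
[0.6693 0.0442 0.052 ]
[ 0.6632 -0.0215  0.052 ]
[0.7404 0.0376 0.052 ]
[ 0.7323 -0.0284  0.052 ]
[0.6905 0.0099 0.052 ]
1 0 0.0659 84.67
3 2 0.0665 83.02
0 2 0.0713 -5.3
1 3 0.0694 -5.73
```

Request:
shift_gripper(
  deltas=[0.01, -0.02, 0, 0, 0, 0.18, 0.02, -0.04, 0.02, 0, 0, 0.36, 0.03, -0.06, 0.04, 0, 0, 0.54, 0.04, -0.08, 0.06, 0, 0, 0.72, 0.048, -0.1, 0.08, 0, 0, 0.9, 0.048, -0.1, 0.1, 0, 0, 1.08, 0.048, -0.1, 0.12, 0, 0, 1.26, 0.048, -0.1, 0.14, 0, 0, 1.44, 0.048, -0.1, 0.16, 0, 0, 1.528, 0.048, -0.1, 0.16, 0, 0, 1.528, 0.048, -0.1, 0.16, 0, 0, 1.528],
  jaw=0.53,
)

```text
t: 4.0
tcp_pos: [0.5511, 0.1286, 0.1407]
ee_rot: [0.008, 0.802, -0.596, -0.024]
contact_force: [-0.7, -1.2, -4.8]
opening: 0.527
gripper_force: 0.0
```

Request:
shift_gripper(
  deltas=[0, 0, 0, 0, 0, 0, 0, 0, 0, 0, 0, 0],
)

```text
t: 4.25
tcp_pos: [0.5509, 0.1294, 0.1398]
ee_rot: [0.009, 0.805, -0.593, -0.026]
contact_force: [-0.0, 0.3, 0.4]
opening: 0.531
gripper_force: 0.0
```

```bash
python3 - <<'E'
from plant import arm
from h import *
s=arm.state();print(tool(s).round(3),s['qpos'].round(3))
E
```

```text
[[ 0.296 -0.954 -0.052]
 [-0.955 -0.298  0.016]
 [-0.03   0.045 -0.999]] [-1.158  0.682  1.158  1.809 -0.696  1.182 -2.598]
```

Request:
shift_gripper(
  deltas=[0, 0, -0.03, 0, 0, -0.18, 0, 0, -0.06, 0, 0, -0.36, 0, 0, -0.06, 0, 0, -0.54, 0, 0, -0.06, 0, 0, -0.72, 0, 0, -0.06, 0, 0, -0.9, 0, 0, -0.06, 0, 0, -1.08, 0, 0, -0.06, 0, 0, -1.26, 0, 0, -0.06, 0, 0, -1.44, 0, 0, -0.06, 0, 0, -1.62, 0, 0, -0.06, 0, 0, -1.8, 0, 0, -0.06, 0, 0, -1.98, 0, 0, -0.06, 0, 0, -2.1],
)

```text
t: 5.75
tcp_pos: [0.5546, 0.1282, 0.2024]
ee_rot: [-0.019, 0.914, 0.405, -0.017]
contact_force: [0.4, -0.6, -1.1]
opening: 0.529
gripper_force: 0.0
```

```bash
cat >> h.py <<'E'
def need(s,pos,yaw):
    "shift and turn in tool axes to a tool-down pose; yaw deg of tool x"
    R=tool(s);a=np.radians(yaw);D=np.array([[np.cos(a),np.sin(a),0],[np.sin(a),-np.cos(a),0],[0,0,-1]])
    print('shift',(R.T@(np.array(pos)-s['tcp_pos'])).round(4).tolist(),'rot',Ro.from_matrix(R.T@D).as_rotvec().round(4).tolist(),'yaw now',np.degrees(np.arctan2(R[1,0],R[0,0])).round(2),'q7',s['qpos'][6].round(2))
E
python3 - <<'E'
from plant import arm
from h import *
need(arm.state(),(.5527,.13,.15),92.45)
E
```

```text
shift [0.0009, -0.0, 0.0525] rot [-0.0522, -0.0028, -0.7784] yaw now 47.86 q7 -0.78
```

Request:
shift_gripper(
  deltas=[0, 0, 0.02, -0.02, 0, -0.18, 0, 0, 0.04, -0.03, 0, -0.36, 0, 0, 0.05, -0.04, 0, -0.54, 0.001, 0, 0.0525, -0.052, -0.003, -0.72, 0.001, 0, 0.0525, -0.052, -0.003, -0.778, 0.001, 0, 0.0525, -0.052, -0.003, -0.778, 0.001, 0, 0.0525, -0.052, -0.003, -0.778],
)

```text
t: 6.62
tcp_pos: [0.5525, 0.1303, 0.149]
ee_rot: [0.0, 0.695, 0.719, -0.001]
contact_force: [-0.3, -0.6, -0.3]
opening: 0.529
gripper_force: 0.0
```

```bash
python3 - <<'E'
from plant import arm
from h import *
need(arm.state(),(.5527,.13,.083),92.45)
E
```

```text
shift [-0.0001, 0.0003, 0.066] rot [-0.002, 0.0022, -0.0082] yaw now 91.98 q7 -0.07
```

Request:
shift_gripper(
  deltas=[0, 0, 0.03, 0, 0, -0.008, 0, 0, 0.05, 0, 0, -0.008, 0, 0, 0.066, 0, 0, -0.008, 0, 0, 0.066, 0, 0, -0.008, 0, 0, 0.066, 0, 0, -0.008],
)

```text
t: 7.25
tcp_pos: [0.5523, 0.1301, 0.0822]
ee_rot: [0.0, 0.692, 0.722, -0.003]
contact_force: [0.6, -0.9, -0.5]
opening: 0.529
gripper_force: 0.0
```

Request:
shift_gripper(
  deltas=[-0.01, 0, 0, 0, 0, 0, -0.0195, 0, 0, 0, 0, 0, -0.024, 0.001, 0, 0, 0, 0.025, -0.028, 0.002, 0, 0, 0, 0.05, -0.032, 0.0025, 0, 0, 0, 0.075, -0.036, 0.003, 0, 0, 0, 0.1, -0.04, 0.0035, 0, 0, 0, 0.125, -0.044, 0.004, 0, 0, 0, 0.146, -0.0475, 0.005, 0, 0, 0, 0.146, -0.0475, 0.005, 0, 0, 0, 0.146, -0.03, 0.005, 0, 0, 0, 0.146, -0.015, 0.005, -0.01, 0, 0, 0.146],
)

```text
t: 8.75
tcp_pos: [0.5569, 0.1172, 0.0915]
ee_rot: [-0.0, 0.742, 0.67, -0.004]
contact_force: [0.3, 0.0, -0.0]
opening: 0.53
gripper_force: 0.0
```

Request:
shift_gripper(
  deltas=[0, 0, -0.05, 0, 0, 0, 0, 0, -0.1, 0, 0, 0.18, 0, 0, -0.15, 0, 0, 0.36, -0.02, -0.02, -0.16, 0, 0, 0.54, -0.04, -0.04, -0.16, 0, 0, 0.72, -0.06, -0.06, -0.16, 0, 0, 0.9, -0.08, -0.08, -0.16, 0, 0, 1.08, -0.08, -0.08, -0.16, 0, 0, 1.26, -0.08, -0.08, -0.16, 0, 0, 1.44, -0.08, -0.08, -0.16, 0, 0, 1.57, -0.08, -0.08, -0.16, 0, 0, 1.57, -0.08, -0.08, -0.16, 0, 0, 1.57],
  jaw=0.75,
)

```text
t: 10.25
tcp_pos: [0.4704, 0.0452, 0.2527]
ee_rot: [0.002, 0.999, -0.049, -0.002]
contact_force: [-0.1, 0.5, -0.1]
opening: 0.749
gripper_force: 0.0
```

Request:
shift_gripper(
  deltas=[0, 0, 0, 0, 0, 0, 0, 0, 0, 0, 0, 0],
)

```text
t: 10.5
tcp_pos: [0.4704, 0.0448, 0.2524]
ee_rot: [0.002, 0.999, -0.05, -0.002]
contact_force: [-0.3, 0.5, 0.6]
opening: 0.755
gripper_force: 0.0
```

```bash
python3 - <<'E'
from plant import arm
from h import *
f=arm.grab_frame('wrist');pickle.dump(f,open('w3.pkl','wb'));
cv2.imwrite('pics/w3.png',cv2.resize(f['frame'][:250,100:430],None,fx=2.4,fy=2.4,interpolation=cv2.INTER_NEAREST))
need(arm.state(),(.4736,.0321,.25),-5.9)
E
```

```text
shift [0.0045, 0.0122, 0.0024] rot [0.005, 0.0037, 0.0017] yaw now -5.8 q7 -1.85
```

View pics/w3.png

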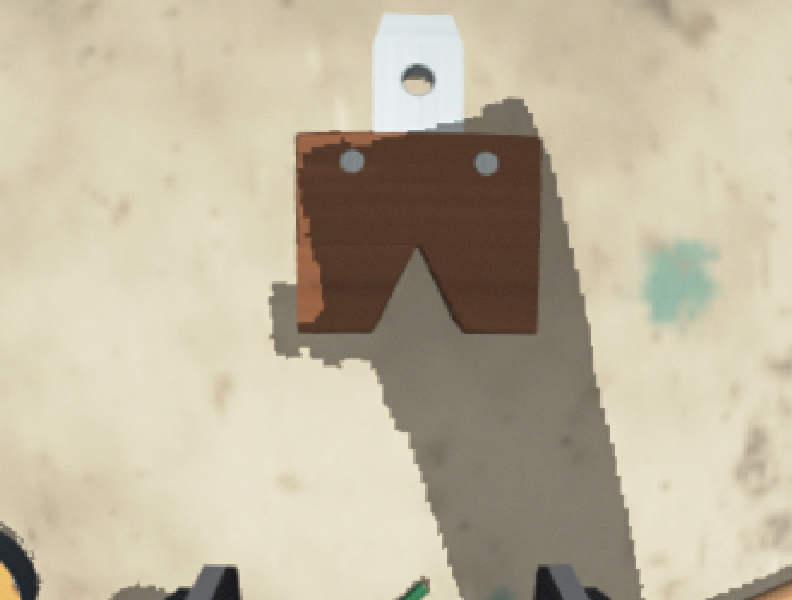

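The block now sits squarely ahead, with corners at crop (298,333), (537,333), (297,133) and (541,138), and the tongue hole at (418,80). The bracket is out of view here.

```bash
python3 - <<'E'
from h import *
f=pickle.load(open('w3.pkl','rb'))
g=cv2.cvtColor(f['frame'],cv2.COLOR_BGR2GRAY)
P=[]
for p in [(298,333),(537,333),(297,133),(541,138)]:
    q=np.array(p)/2.4-.5*(1-1/2.4)+[100,0];c=cv2.cornerSubPix(g,np.array([[q]],np.float32),(3,3),(-1,-1),(3,50,.01))[0,0]
    P.append(plane(f,c,.041,1));print(q.round(1),c.round(1),P[-1].round(4))
for a,b in [(1,0),(3,2),(0,2),(1,3)]:
    v=P[b]-P[a];print(np.linalg.norm(v).round(4),np.degrees(np.arctan2(v[1],v[0])).round(2))
q=np.array((418,80))/2.4-.3+[100,0];print('hole',plane(f,q,.0295,1))
m=(P[0]+P[1])/2;F=(P[2]+P[3])/2;u=(F-m)/np.linalg.norm(F-m);O=(m+F)/2+.064*u;print('origin',O,np.degrees(np.arctan2(u[1],u[0])))
for B,yw in [((.6904,.0097),-5.9)]:
    a=np.radians(yw);d=O[:2]-B;print('in bracket',d[0]*np.cos(a)+d[1]*np.sin(a),-d[0]*np.sin(a)+d[1]*np.cos(a))
E
```

```text
[223.9 138.5] [223.1 137.1] [0.5153 0.0759 0.041 ]
[323.5 138.5] [322.5 138.7] [ 0.5045 -0.019   0.041 ]
[223.5  55.1] [222.6  55.1] [0.5935 0.0675 0.041 ]
[325.1  57.2] [325.2  57.7] [ 0.5826 -0.028   0.041 ]
0.0955 83.52
0.0961 83.48
0.0786 -6.1
0.0786 -6.56
hole [0.6122582  0.01714072 0.0295    ]
origin [0.61255668 0.01704088 0.041     ] -6.327189134792848
in bracket -0.07818555651441696 -0.000699720334769679
```

```bash
python3 - <<'E'
from plant import arm
from h import *
need(arm.state(),(.4784,.0317,.083),-6.1)
E
```

```text
shift [0.0099, 0.0113, 0.1694] rot [0.005, 0.0036, 0.0052] yaw now -5.8 q7 -1.85
```

Request:
shift_gripper(
  deltas=[0.005, 0.006, 0.05, 0.005, 0.004, 0.005, 0.01, 0.0113, 0.1, 0.005, 0.004, 0.005, 0.01, 0.0113, 0.14, 0.005, 0.004, 0.005, 0.01, 0.0113, 0.169, 0.005, 0.004, 0.005, 0.01, 0.0113, 0.169, 0.005, 0.004, 0.005, 0.01, 0.0113, 0.169, 0.005, 0.004, 0.005],
  jaw=0.6,
)

```text
t: 11.3
tcp_pos: [0.4791, 0.0316, 0.0845]
ee_rot: [-0.0, 0.999, -0.053, 0.001]
contact_force: [0.8, 0.0, 0.8]
opening: 0.596
gripper_force: 0.0
```

Request:
shift_gripper(
  deltas=[0.008, 0, 0, 0, 0, 0, 0.015, 0, 0, 0, 0, 0, 0.02, 0, 0, 0, 0, 0, 0.026, 0, 0, 0, 0, 0, 0.032, 0, 0, 0, 0, 0, 0.038, 0, 0, 0, 0, 0, 0.044, 0, 0, 0, 0, 0, 0.05, 0, 0, 0, 0, 0, 0.055, 0, 0, 0, 0, 0, 0.06, 0, 0, 0, 0, 0, 0.06, 0, 0, 0, 0, 0],
)

```text
t: 12.68
tcp_pos: [0.5387, 0.0252, 0.0835]
ee_rot: [0.0, 0.999, -0.053, 0.001]
contact_force: [-0.4, -0.5, -0.1]
opening: 0.598
gripper_force: 0.0
```

```bash
python3 - <<'E'
from plant import arm
from h import *
f=arm.grab_frame('wrist');pickle.dump(f,open('w4.pkl','wb'));
cv2.imwrite('pics/w4.png',cv2.resize(f['frame'][:250,100:430],None,fx=2.4,fy=2.4,interpolation=cv2.INTER_NEAREST))
E
```

```text
(no output)
```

View pics/w4.png

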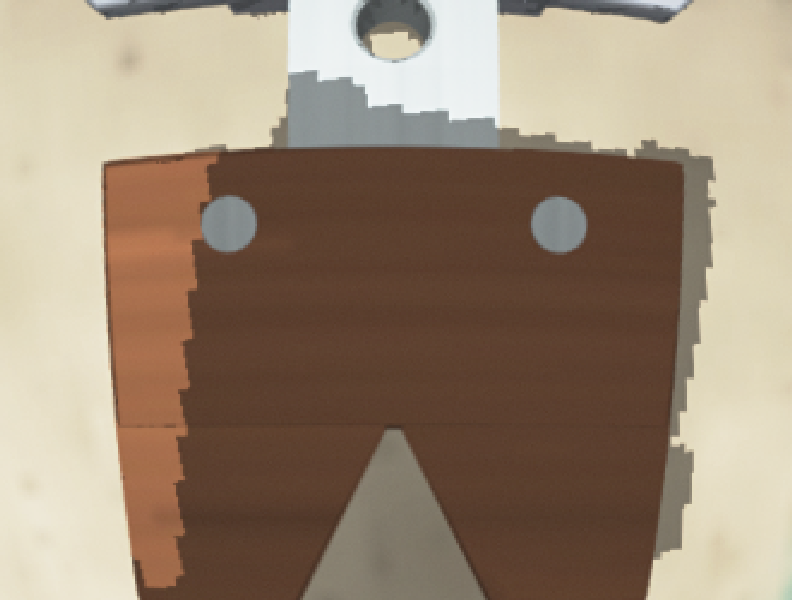

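The tongue is aligned with the mouth. The shoulder edge centre is at (394,148) and the corners are at (104,163) and (684,163). I compute the remaining travel.

```bash
python3 - <<'E'
from h import *
f=pickle.load(open('w4.pkl','rb'))
P=[plane(f,np.array(p)/2.4-.3+[100,0],.041,1) for p in [(104,163),(684,163),(394,148)]]
P+=[plane(f,np.array((394,28))/2.4-.3+[100,0],.0295,1)]
a=np.radians(-5.9)
for p in P:
    d=p[:2]-[.6904,.0097];print(p.round(4),(d[0]*np.cos(a)+d[1]*np.sin(a)).round(4),(-d[0]*np.sin(a)+d[1]*np.cos(a)).round(4))
v=P[0]-P[1];print(np.linalg.norm(v),np.degrees(np.arctan2(v[1],v[0]))-90)
E
```

```text
[0.6344 0.0618 0.041 ] -0.061 0.0461
[ 0.6245 -0.0327  0.041 ] -0.0612 -0.049
[0.6292 0.0147 0.041 ] -0.0614 -0.0013
[0.6527 0.0121 0.0295] -0.0377 -0.0015
0.09505509500586459 -5.984137009463325
```

Request:
shift_gripper(
  deltas=[0.003, 0, 0, 0, 0, 0, 0.006, 0, 0, 0, 0, 0, 0.009, 0, 0, 0, 0, 0, 0.012, 0, 0, 0, 0, 0, 0.015, 0, 0, 0, 0, 0, 0.0175, 0, 0, 0, 0, 0, 0.0185, 0, 0, 0, 0, 0, 0.0185, 0, 0, 0, 0, 0],
)

```text
t: 13.72
tcp_pos: [0.5567, 0.0232, 0.0835]
ee_rot: [0.0, 0.999, -0.053, 0.0]
contact_force: [-0.0, 0.1, -0.1]
opening: 0.599
gripper_force: 0.1
```

Request:
shift_gripper(
  deltas=[0.0005, 0, 0, 0, 0, 0, 0.001, 0, 0, 0, 0, 0, 0.0015, 0, 0, 0, 0, 0, 0.002, 0, 0, 0, 0, 0, 0.002, 0, 0, 0, 0, 0],
)

```text
t: 14.35
tcp_pos: [0.5586, 0.0231, 0.0834]
ee_rot: [-0.0, 0.999, -0.053, 0.0]
contact_force: [-1.5, 0.2, 0.2]
opening: 0.602
gripper_force: 0.5
```

Request:
shift_gripper(
  deltas=[0.0005, 0, 0, 0, 0, 0, 0.001, 0, 0, 0, 0, 0, 0.001, 0, 0, 0, 0, 0],
)

```text
t: 14.72
tcp_pos: [0.5596, 0.023, 0.0834]
ee_rot: [-0.0, 0.999, -0.053, 0.0]
contact_force: [-0.9, 0.4, 0.3]
opening: 0.602
gripper_force: 0.4
```

Request:
shift_gripper(
  deltas=[0.0005, 0, 0, 0, 0, 0, 0.001, 0, 0, 0, 0, 0, 0.001, 0, 0, 0, 0, 0],
)

```text
t: 15.1
tcp_pos: [0.5599, 0.023, 0.0832]
ee_rot: [-0.0, 0.999, -0.053, -0.001]
contact_force: [-5.4, 1.3, 3.4]
opening: 0.601
gripper_force: 2.7
```

Request:
shift_gripper(
  deltas=[-0.015, 0, 0, 0, 0, 0, -0.03, 0, -0.01, 0, 0, 0, -0.03, 0, -0.06, 0, 0, 0, -0.03, 0.02, -0.11, 0, 0, 0, -0.03, 0.07, -0.15, 0, 0, 0, -0.02, 0.13, -0.16, 0, 0, -0.03, -0.01, 0.18, -0.16, 0, 0, -0.06, 0, 0.215, -0.16, 0, 0, -0.08, 0.005, 0.215, -0.16, 0, 0, -0.08, 0.005, 0.215, -0.16, 0, 0, -0.08, 0.005, 0.215, -0.16, 0, 0, -0.08],
  jaw=1.0,
)

```text
t: 16.48
tcp_pos: [0.5428, -0.1901, 0.2433]
ee_rot: [-0.0, 1.0, -0.013, 0.0]
contact_force: [0.5, 0.7, -0.5]
opening: 0.997
gripper_force: 0.0
```

```bash
python3 - <<'E'
from plant import arm
from h import *
f=arm.grab_frame('wrist');pickle.dump(f,open('w5.pkl','wb'));
cv2.imwrite('pics/w5.png',cv2.resize(f['frame'],None,fx=1.5,fy=1.5))
print(tool(arm.state()).round(3))
E
```

```text
[[ 1.    -0.025  0.001]
 [-0.025 -1.     0.001]
 [ 0.    -0.001 -1.   ]]
```

View pics/w5.png

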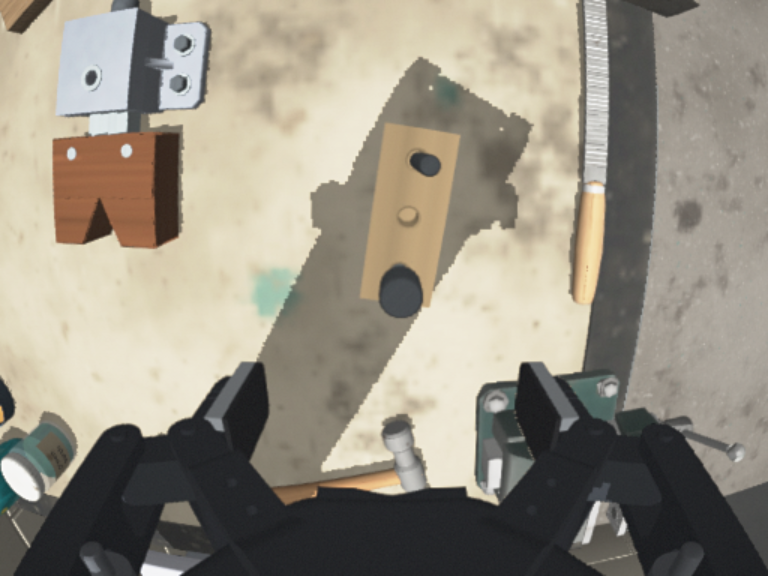

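The wrist view over the stand shows the knob's top disc at (401,295), the empty stand hole at (408,215), the punch at (425,163), the pin hole at (91,77), and the block seated up to the plunger.

```bash
python3 - <<'E'
from h import *
from plant import arm
f=pickle.load(open('w5.pkl','rb'));f1=pickle.load(open('w1.pkl','rb'));f2=pickle.load(open('w2.pkl','rb'))
hsv=cv2.cvtColor(f['frame'],cv2.COLOR_BGR2GRAY)
m=(hsv[165:220,240:295]<75).astype(np.uint8);n,l,st,ce=cv2.connectedComponentsWithStats(m);i=1+st[1:,4].argmax();print('knob mask box x1.5',((st[i,:4]+[240,165,0,0])*1.5),st[i,4])
P=lambda p:np.array(p)/1.5-.17
k=P((401,295))
print('knob z.09',plane(f,k,.09,1),'tri',tri([ray(f,k,1),ray(f1,P((509,258)),1),ray(f2,P((685,221)),1)]))
print('shole .04',plane(f,P((408,215)),.04,1),tri([ray(f,P((408,215)),1),ray(f1,P((501,204)),1),ray(f2,P((664,172)),1)])[0])
cs=[plane(f,P(p),.04,1) for p in [(386,124),(460,134),(361,297),(430,306)]];c=sum(cs)/4
u=(cs[0]+cs[1]-cs[2]-cs[3])/2;L=np.linalg.norm(u);u/=L;print('stand',c,L,np.degrees(np.arctan2(u[1],u[0])),'pin by stand',c-.036*u)
print('pinhole',plane(f,P((91,77)),.052,1),tri([ray(f,P((91,77)),1),ray(f1,(161.5,48.5),1),ray(f2,(280.7,4),1)]))
Q=[plane(f,P(p),.041,1) for p in[(53,139),(166,132)]];a=np.radians(-5.9)
for p in Q:
    d=p[:2]-[.6904,.0097];print('shoulder in bracket',(d[0]*np.cos(a)+d[1]*np.sin(a)).round(4),(-d[0]*np.sin(a)+d[1]*np.cos(a)).round(4))
E
```

```text
knob mask box x1.5 [379.5 265.5  43.5  52.5] 322
knob z.09 [ 0.54457654 -0.19455997  0.09      ] tri (array([ 0.54281736, -0.19592815,  0.08351233]), [np.float64(0.0013368964061105846), np.float64(0.002116108449691288), np.float64(0.0009418907891091456)])
shole .04 [ 0.57993973 -0.20056844  0.04      ] [ 0.57887827 -0.2008852   0.03815309]
stand [ 0.57840692 -0.20125393  0.04      ] 0.11109954428877444 -9.980913783347956 pin by stand [ 0.54295177 -0.19501441  0.04      ]
pinhole [0.69108229 0.01018547 0.052     ] (array([0.69046877, 0.00927096, 0.0533833 ]), [np.float64(0.00027225007662240957), np.float64(0.00034741243989774373), np.float64(8.907784138424625e-05)])
shoulder in bracket -0.04 0.0459
shoulder in bracket -0.0407 -0.0584
```

```bash
python3 - <<'E'
from plant import arm
from h import *
need(arm.state(),(.5435,-.195,.132),-8)
E
```

```text
shift [0.0008, 0.0049, 0.1114] rot [-0.0006, -0.0005, 0.1146] yaw now -1.43 q7 -1.06
```

Request:
shift_gripper(
  deltas=[0.001, 0.005, 0.03, 0, 0, 0.08, 0.001, 0.005, 0.06, 0, 0, 0.115, 0.001, 0.005, 0.085, 0, 0, 0.115, 0.001, 0.005, 0.1, 0, 0, 0.115, 0.001, 0.005, 0.111, 0, 0, 0.115, 0.001, 0.005, 0.111, 0, 0, 0.115, 0.001, 0.005, 0.111, 0, 0, 0.115],
  jaw=0.6,
)

```text
t: 17.4
tcp_pos: [0.5438, -0.1966, 0.1332]
ee_rot: [0.0, 0.997, -0.071, 0.001]
contact_force: [-0.4, -0.4, -0.8]
opening: 0.6
gripper_force: 0.0
```

Request:
shift_gripper(
  deltas=[0, 0, 0, 0, 0, 0, 0, 0, 0, 0, 0, 0, 0, 0, 0, 0, 0, 0, 0, 0, 0, 0, 0, 0, 0, 0, 0, 0, 0, 0],
  jaw=0.0,
  grip_n=40,
)

```text
t: 18.02
tcp_pos: [0.5439, -0.1965, 0.133]
ee_rot: [-0.0, 0.997, -0.071, 0.001]
contact_force: [-0.0, -0.1, 6.2]
opening: 0.268
gripper_force: 39.2
```

Request:
shift_gripper(
  deltas=[0, 0, -0.01, 0, 0, 0, 0, 0, -0.03, 0, 0, 0, 0, 0, -0.055, 0, 0, 0, 0.01, -0.02, -0.073, 0, 0, 0, 0.03, -0.06, -0.073, 0, 0, 0, 0.055, -0.105, -0.073, 0, 0, 0, 0.08, -0.15, -0.073, 0, 0, 0, 0.1, -0.19, -0.073, 0, 0, 0, 0.112, -0.215, -0.073, 0, 0, 0, 0.116, -0.2246, -0.073, 0, 0, 0, 0.116, -0.2246, -0.073, 0, 0, 0, 0.116, -0.2246, -0.073, 0, 0, 0],
)

```text
t: 19.52
tcp_pos: [0.6894, 0.0076, 0.206]
ee_rot: [0.0, 0.997, -0.072, 0.0]
contact_force: [-0.2, -0.2, -1.4]
opening: 0.265
gripper_force: 39.3
```

Request:
shift_gripper(
  deltas=[0, 0, 0, 0, 0, 0, 0, 0, 0, 0, 0, 0],
)

```text
t: 19.77
tcp_pos: [0.6898, 0.0089, 0.2056]
ee_rot: [-0.0, 0.997, -0.071, 0.0]
contact_force: [0.7, -0.2, -0.9]
opening: 0.265
gripper_force: 39.3
```

```bash
python3 - <<'E'
from plant import arm
from h import *
f=arm.grab_frame('wrist');pickle.dump(f,open('w6.pkl','wb'));s=arm.state();pickle.dump(s,open('s6.pkl','wb'))
cv2.imwrite('pics/w6.png',cv2.resize(f['frame'][130:330,160:360],None,fx=3,fy=3,interpolation=cv2.INTER_CUBIC))
X=s['tcp_pos']+tool(s)@[0,0,.054]
for z in(.085,.052,.0295):print(z,(proj(f,np.r_[X[:2],z],1)-[160,130])*3)
print('hole',(proj(f,np.array([.6905,.0095,.052]),1)-[160,130])*3)
need(s,(.6905,.0095,.206),-8)
E
```

```text
0.085 [303.88490259 251.18948393]
0.052 [303.83529419 205.48154096]
0.0295 [303.80721201 180.65547332]
hole [301.91969979 203.47361821]
shift [0.0006, -0.0005, -0.0004] rot [-0.0002, -0.0005, -0.0028] yaw now -8.16 q7 -1.45
```

View pics/w6.png

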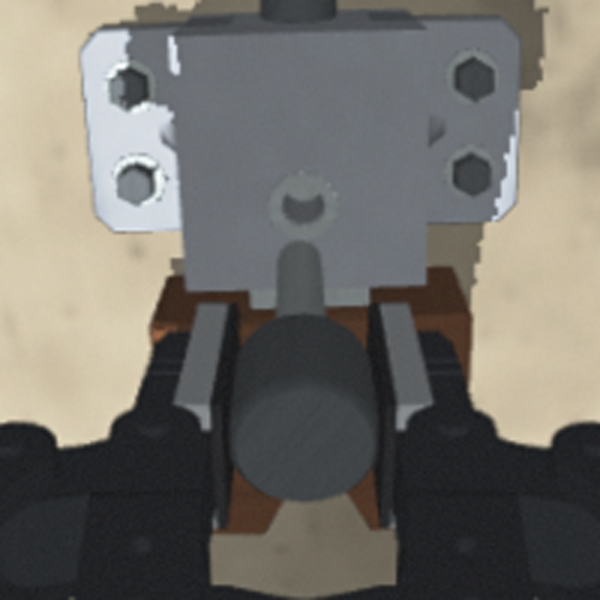

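The pin hole centre is at (303.5,204.5). The pin's lower end spans x = 278 to 321 with its far edge at y = 241, and the knob centre is at x = 304. I compare this with the projected tool axis.

```bash
python3 - <<'E'
from h import *
f=pickle.load(open('w6.pkl','rb'));s=pickle.load(open('s6.pkl','rb'));R=tool(s)
pp=lambda X:((proj(f,X,1)-[160,130])*3+1).round(1)
X=s['tcp_pos']+R@[0,0,.054]
for r,z in[(.005,.0861),(.0038,.0846)]:
    for o in (0,.001,-.001): print(r,o,pp(np.r_[X[:2],z]+(r+o)*R[:,0]),pp(np.r_[X[:2],z]+r*R[:,0]+[0,-.001,0]))
print('hole by px',plane(f,(np.array((303.5,204.5))-1)/3+[160,130],.052,1),'tcp',s['tcp_pos'])
# knob top disc edges: near edge y~500, sides 232,377 
for o in(0,.001):print('knob top near',pp(np.r_[X[:2],.1626]+(-.012+o)*R[:,0]),'sides',pp(np.r_[X[:2],.1626]+.012*R[:,1]),pp(np.r_[X[:2],.1626]-.012*R[:,1]))
g=cv2.cvtColor(f['frame'],cv2.COLOR_BGR2GRAY)
for y in (212,216,220,224,230):print(y,g[y,245:275].tolist())
E
```

```text
0.005 0 [304.9 233.5] [309.2 232.9]
0.005 0.001 [304.9 229.4] [309.2 232.9]
0.005 -0.001 [304.9 237.6] [309.2 232.9]
0.0038 0 [304.9 236.1] [309.2 235.6]
0.0038 0.001 [304.9 232.1] [309.2 235.6]
0.0038 -0.001 [304.9 240.2] [309.2 235.6]
hole by px [0.69047081 0.00934878 0.052     ] tcp [0.68984566 0.00906755 0.20562489]
knob top near [305. 502.] sides [384.4 439.2] [225.7 439.2]
knob top near [305.  497.1] sides [384.4 439.2] [225.7 439.2]
212 [115, 114, 116, 114, 114, 115, 114, 114, 113, 102, 89, 83, 85, 84, 86, 88, 87, 84, 83, 88, 101, 112, 115, 113, 114, 115, 115, 115, 115, 114]
216 [114, 114, 114, 114, 114, 114, 112, 98, 83, 81, 84, 86, 86, 86, 87, 87, 88, 85, 83, 80, 81, 87, 109, 116, 114, 115, 115, 114, 116, 116]
220 [111, 113, 114, 111, 112, 113, 112, 94, 82, 82, 83, 85, 85, 86, 87, 87, 88, 86, 84, 82, 80, 80, 98, 112, 114, 116, 114, 114, 116, 116]
224 [114, 114, 113, 113, 113, 112, 113, 91, 80, 81, 83, 84, 85, 85, 89, 88, 87, 86, 84, 82, 81, 81, 91, 112, 116, 117, 116, 117, 114, 116]
230 [123, 121, 123, 123, 125, 125, 115, 89, 81, 81, 84, 85, 84, 85, 86, 87, 87, 85, 83, 81, 80, 81, 81, 112, 121, 122, 121, 121, 123, 125]
```

Request:
shift_gripper(
  deltas=[0.002, 0.0007, 0.008, 0, 0, 0, 0.002, 0.0007, 0.016, 0, 0, 0, 0.002, 0.0007, 0.024, 0, 0, 0, 0.002, 0.0007, 0.027, 0, 0, 0, 0.002, 0.0007, 0.027, 0, 0, 0, 0.002, 0.0007, 0.027, 0, 0, 0],
)

```text
t: 20.58
tcp_pos: [0.692, 0.0085, 0.1788]
ee_rot: [-0.0, 0.997, -0.071, 0.0]
contact_force: [0.2, 0.2, -1.1]
opening: 0.269
gripper_force: 39.3
```

```bash
python3 - <<'E'
from plant import arm
from h import *
f=arm.grab_frame('wrist');pickle.dump(f,open('w7.pkl','wb'));s=arm.state();pickle.dump(s,open('s7.pkl','wb'))
R=tool(s);X=s['tcp_pos']+R@[0,0,.054]
g=cv2.cvtColor(f['frame'],cv2.COLOR_BGR2GRAY);zt=s['tcp_pos'][2]-.133+.012;print('tip z',zt)
p=lambda X:proj(f,X,1).round(1)
H=np.array([.6905,.0094,.052]);x=R[:,0];y=R[:,1]
print('hole',p(H),'far rim',p(H+.0055*x),'sides',p(H-.0055*y),p(H+.0055*y))
print('pin axis pred far edge',p(np.r_[X[:2],zt+.0015]+.005*x),'if offset',p(np.r_[X[:2],zt+.0015]+.0035*x-.0011*y))
for yy in range(180,226,3):print(yy,g[yy,244:276].tolist())
E
```

```text
tip z 0.057844646149311826
hole [260.7 212.8] far rim [260.7 205.6] sides [252.9 212.8] [268.4 212.8]
pin axis pred far edge [261.6 207.6] if offset [260.  209.7]
180 [112, 111, 111, 112, 112, 111, 112, 111, 111, 112, 111, 113, 113, 113, 114, 115, 114, 114, 115, 114, 114, 113, 112, 113, 113, 113, 113, 111, 112, 114, 114, 112]
183 [111, 113, 112, 112, 110, 112, 112, 113, 112, 112, 112, 112, 113, 112, 114, 114, 113, 115, 115, 114, 114, 114, 113, 112, 112, 112, 111, 113, 113, 115, 113, 113]
186 [113, 112, 112, 112, 112, 112, 112, 111, 112, 113, 113, 113, 113, 114, 114, 112, 115, 113, 114, 114, 114, 114, 113, 115, 114, 112, 114, 114, 114, 113, 115, 113]
189 [113, 111, 111, 113, 113, 114, 113, 113, 112, 113, 112, 113, 113, 111, 112, 113, 112, 111, 113, 114, 112, 113, 111, 111, 113, 113, 115, 115, 114, 114, 112, 115]
192 [112, 112, 113, 113, 113, 113, 113, 114, 111, 112, 112, 112, 113, 112, 112, 111, 112, 111, 112, 112, 110, 112, 114, 112, 113, 113
[... 1056 characters left out ...]
19, 93, 81, 84, 84, 85, 87, 87, 89, 88, 86, 86, 83, 81, 78, 74, 80, 113, 121, 121, 123, 121, 113, 111]
216 [114, 113, 113, 114, 116, 122, 123, 121, 102, 84, 80, 85, 87, 86, 86, 86, 88, 87, 85, 84, 84, 81, 78, 92, 146, 134, 123, 124, 123, 120, 116, 114]
219 [114, 116, 114, 114, 114, 116, 122, 122, 97, 82, 81, 84, 86, 85, 86, 86, 89, 87, 87, 85, 84, 82, 81, 103, 119, 123, 121, 121, 114, 112, 115, 116]
222 [116, 116, 116, 115, 115, 116, 117, 114, 92, 82, 82, 85, 84, 88, 85, 87, 88, 88, 85, 85, 82, 80, 82, 95, 115, 118, 116, 115, 115, 115, 115, 115]
225 [115, 116, 116, 115, 116, 115, 114, 115, 90, 77, 83, 86, 86, 86, 86, 88, 87, 87, 86, 85, 83, 80, 82, 85, 109, 116, 115, 114, 115, 114, 115, 114]
```

Request:
shift_gripper(
  deltas=[0, 0.0006, 0.002, 0, 0, 0, 0, 0.0006, 0.005, 0, 0, 0, 0, 0.0006, 0.0075, 0, 0, 0, 0, 0.0006, 0.01, 0, 0, 0, 0, 0.0006, 0.0115, 0, 0, 0, 0, 0.0006, 0.0115, 0, 0, 0],
)

```text
t: 21.38
tcp_pos: [0.6918, 0.0079, 0.1669]
ee_rot: [-0.0, 0.997, -0.071, 0.0]
contact_force: [-0.2, 0.7, -0.6]
opening: 0.271
gripper_force: 39.3
```

Request:
shift_gripper(
  deltas=[0, 0, 0.003, 0, 0, 0, 0, 0, 0.006, 0, 0, 0, 0, 0, 0.009, 0, 0, 0, 0, 0, 0.012, 0, 0, 0, 0, 0, 0.0135, 0, 0, 0, 0, 0, 0.0135, 0, 0, 0],
)

```text
t: 22.12
tcp_pos: [0.6918, 0.008, 0.1534]
ee_rot: [-0.0, 0.997, -0.071, 0.0]
contact_force: [-0.1, 0.3, -0.3]
opening: 0.268
gripper_force: 39.3
```

Request:
shift_gripper(
  deltas=[0, 0, 0.001, 0, 0, 0, 0, 0, 0.002, 0, 0, 0, 0, 0, 0.0025, 0, 0, 0, 0, 0, 0.0025, 0, 0, 0],
)

```text
t: 22.62
tcp_pos: [0.6918, 0.008, 0.151]
ee_rot: [-0.0, 0.997, -0.071, 0.0]
contact_force: [-0.3, 0.3, -0.3]
opening: 0.27
gripper_force: 39.3
```

Request:
shift_gripper(
  deltas=[0, 0, 0, 0, 0, 0, 0, 0, 0, 0, 0, 0, 0, 0, 0, 0, 0, 0, 0, 0, 0, 0, 0, 0],
  jaw=0.6,
)

```text
t: 23.12
tcp_pos: [0.6918, 0.008, 0.151]
ee_rot: [-0.0, 0.997, -0.071, 0.0]
contact_force: [-0.3, -0.2, 0.2]
opening: 0.598
gripper_force: 0.0
```

Request:
shift_gripper(
  deltas=[0, 0, -0.02, 0, 0, 0, 0, 0, -0.05, 0, 0, 0, 0, 0, -0.1, 0, 0, 0, -0.06, 0, -0.1, 0, 0, 0, -0.12, 0, -0.1, 0, 0, 0, -0.15, 0, -0.1, 0, 0, 0, -0.15, 0, -0.1, 0, 0, 0, -0.15, 0, -0.1, 0, 0, 0],
)

```text
t: 24.12
tcp_pos: [0.5441, 0.0292, 0.2521]
ee_rot: [-0.001, 0.997, -0.071, 0.001]
contact_force: [-0.8, -1.1, 0.7]
opening: 0.595
gripper_force: 0.0
```

```bash
python3 - <<'E'
from plant import arm
from h import *
f=arm.grab_frame('wrist');pickle.dump(f,open('w8.pkl','wb'));s=arm.state()
cv2.imwrite('pics/w8.png',cv2.resize(f['frame'][:250,100:430],None,fx=2.4,fy=2.4,interpolation=cv2.INTER_NEAREST))
need(s,(.515,.0276,.083),-6.1)
E
```

```text
shift [-0.0291, 0.0056, 0.1687] rot [-0.0003, -0.0019, -0.0355] yaw now -8.14 q7 -1.62
```

View pics/w8.png

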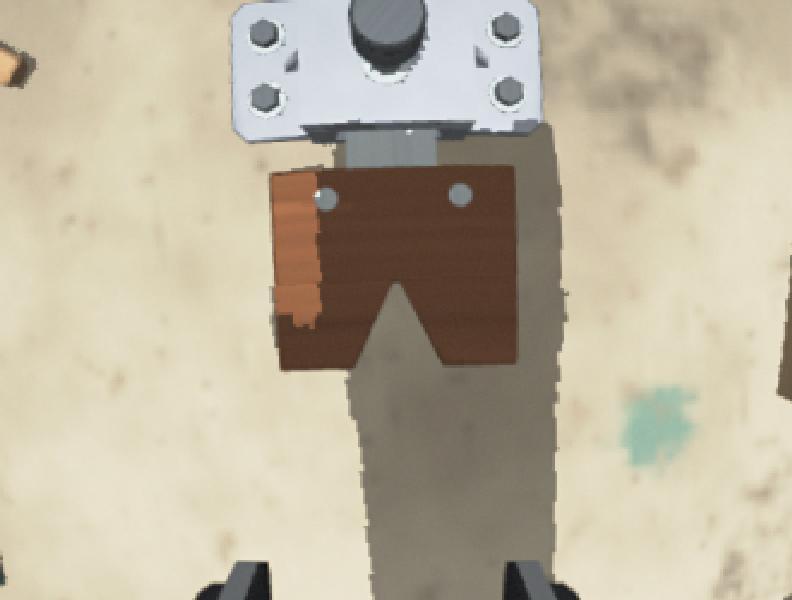

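The pin stands in its hole with the knob at (388,30), and the block is at the plunger with its shoulder at (393,168). I check the pin's height numerically and move down behind the block.

```bash
python3 - <<'E'
from h import *
f=pickle.load(open('w8.pkl','rb'))
a=np.radians(-8.1);u=np.array([np.cos(a),np.sin(a),0])
c=lambda X:((proj(f,X,1)-[100,0]+.3)*2.4).round(0)
H=np.array([.6905,.0094,0])
print('rim',c(H+[0,0,.052]))
for t in(.0295,.0265,.002):print(t,'collar near',c(H+[0,0,t+.05]-.009*u),'knob base near',c(H+[0,0,t+.055]-.012*u))
E
```

```text
rim [386.  60.]
0.0295 collar near [386.  65.] knob base near [386.  70.]
0.0265 collar near [386.  67.] knob base near [386.  72.]
0.002 collar near [386.  83.] knob base near [386.  87.]
```

Request:
shift_gripper(
  deltas=[-0.015, 0.005, 0.03, 0, 0, -0.035, -0.029, 0.0056, 0.06, 0, 0, -0.035, -0.029, 0.0056, 0.1, 0, 0, -0.035, -0.029, 0.0056, 0.14, 0, 0, -0.035, -0.029, 0.0056, 0.168, 0, 0, -0.035, -0.029, 0.0056, 0.168, 0, 0, -0.035, -0.029, 0.0056, 0.168, 0, 0, -0.035],
)

```text
t: 25.05
tcp_pos: [0.5149, 0.0271, 0.0839]
ee_rot: [0.0, 0.999, -0.054, 0.001]
contact_force: [0.0, 0.4, 0.2]
opening: 0.603
gripper_force: 0.0
```

```bash
python3 - <<'E'
from plant import arm
from h import *
need(arm.state(),(.5597,.0230,.083),-6.0);need(arm.state(),(.5756,.0214,.083),-6.0)
E
```

```text
shift [0.045, -0.0007, 0.001] rot [0.0003, -0.0017, -0.003] yaw now -6.17 q7 -1.43
shift [0.0609, -0.0008, 0.001] rot [0.0003, -0.0017, -0.003] yaw now -6.17 q7 -1.43
```

Request:
shift_gripper(
  deltas=[0.015, 0, 0, 0, 0, 0, 0.03, 0, 0, 0, 0, 0, 0.038, 0, 0, 0, 0, 0, 0.042, -0.0005, 0, 0, 0, 0, 0.0435, -0.0007, 0, 0, 0, 0, 0.045, -0.0007, 0, 0, 0, 0, 0.0465, -0.0007, 0, 0, 0, 0, 0.048, -0.0007, 0, 0, 0, 0, 0.0495, -0.0007, 0, 0, 0, 0, 0.051, -0.0007, 0, 0, 0, 0],
)

```text
t: 26.3
tcp_pos: [0.563, 0.0231, 0.0824]
ee_rot: [-0.0, 0.999, -0.053, -0.002]
contact_force: [-8.6, 0.8, 5.3]
opening: 0.599
gripper_force: 4.3
```

Request:
shift_gripper(
  deltas=[0.0015, 0, 0, 0, 0, 0, 0.003, 0, 0, 0, 0, 0, 0.0045, 0, 0, 0, 0, 0, 0.006, 0, 0, 0, 0, 0, 0.0075, 0, 0, 0, 0, 0, 0.0085, 0, 0, 0, 0, 0, 0.0085, 0, 0, 0, 0, 0],
)

```text
t: 27.18
tcp_pos: [0.5709, 0.0223, 0.0822]
ee_rot: [-0.0, 0.999, -0.053, -0.003]
contact_force: [-10.5, 1.6, 5.2]
opening: 0.598
gripper_force: 5.4
```

Request:
shift_gripper(
  deltas=[0.001, 0, 0, 0, 0, 0, 0.002, 0, 0, 0, 0, 0, 0.003, 0, 0, 0, 0, 0, 0.004, 0, 0, 0, 0, 0, 0.004, 0, 0, 0, 0, 0],
)

```text
t: 27.8
tcp_pos: [0.5747, 0.0219, 0.0821]
ee_rot: [-0.0, 0.999, -0.053, -0.003]
contact_force: [-12.6, 1.9, 6.5]
opening: 0.6
gripper_force: 5.8
```

Request:
shift_gripper(
  deltas=[0.0007, 0, 0, 0, 0, 0, 0.0014, 0, 0, 0, 0, 0, 0.002, 0, 0, 0, 0, 0, 0.002, 0, 0, 0, 0, 0],
)

```text
t: 28.3
tcp_pos: [0.576, 0.0217, 0.0819]
ee_rot: [-0.0, 0.999, -0.053, -0.004]
contact_force: [-15.2, 1.5, 8.1]
opening: 0.598
gripper_force: 7.6
```

Request:
shift_gripper(
  deltas=[0.001, 0, 0, 0, 0, 0, 0.002, 0, 0, 0, 0, 0, 0.003, 0, 0, 0, 0, 0, 0.003, 0, 0, 0, 0, 0],
)

```text
t: 28.8
tcp_pos: [0.5764, 0.0215, 0.081]
ee_rot: [-0.001, 0.999, -0.054, -0.007]
contact_force: [-26.9, 2.8, 12.6]
opening: 0.602
gripper_force: 13.7
```

```bash
python3 - <<'E'
from plant import arm
from h import *
f=arm.grab_frame('scene');w=arm.grab_frame('wrist');pickle.dump((f,w),open('s9.pkl','wb'))
for t in(.0295,.002):
    print(t,'scene knob c',proj(f,np.array([.6905,.0094,t+.0665])).round(1),'wrist',proj(w,np.array([.6905,.0094,t+.0665]),1).round(1))
g=cv2.cvtColor(f['frame'],cv2.COLOR_BGR2GRAY);x,y=proj(f,np.array([.6905,.0094,.08])).astype(int)
for r in range(y-16,y+17,2):print(r,x-7,g[r,x-7:x+8].tolist())
E
```

```text
0.0295 scene knob c [266.4 203.8] wrist [261.7 -83.7]
0.002 scene knob c [265.9 213.2] wrist [261.6 -31.6]
193 259 [66, 75, 93, 100, 102, 102, 102, 102, 103, 103, 103, 101, 101, 101, 101]
195 259 [85, 82, 91, 97, 98, 98, 98, 100, 100, 101, 100, 100, 99, 99, 101]
197 259 [99, 85, 89, 95, 98, 98, 98, 98, 98, 99, 99, 99, 99, 99, 98]
199 259 [77, 75, 79, 85, 90, 95, 97, 97, 97, 98, 99, 99, 99, 99, 100]
201 259 [70, 71, 70, 73, 78, 88, 94, 96, 96, 97, 96, 97, 98, 99, 95]
203 259 [71, 71, 71, 71, 72, 77, 84, 92, 96, 96, 97, 94, 92, 85, 77]
205 259 [71, 72, 72, 71, 72, 73, 78, 85, 93, 94, 91, 84, 78, 73, 71]
207 259 [72, 73, 79, 88, 97, 104, 108, 107, 104, 95, 85, 76, 70, 71, 71]
209 259 [72, 79, 94, 108, 116, 117, 117, 117, 117, 114, 106, 90, 76, 71, 71]
211 259 [76, 74, 79, 91, 100, 107, 110, 110, 108, 105, 94, 81, 73, 72, 71]
213 259 [111, 93, 80, 78, 79, 81, 84, 84, 83, 79, 76, 77, 81, 83, 83]
215 259 [172, 144, 105, 82, 79, 81, 81, 80, 79, 77, 78, 86, 97, 101, 101]
217 259 [180, 149, 108, 82, 79, 80, 80, 80, 78, 77, 89, 112, 130, 134, 136]
219 259 [159, 126, 101, 90, 87, 82, 83, 84, 87, 95, 125, 164, 183, 185, 187]
221 259 [185, 170, 147, 135, 133, 131, 124, 113, 116, 139, 165, 182, 186, 186, 185]
223 259 [188, 188, 186, 187, 186, 186, 181, 175, 174, 182, 186, 186, 185, 185, 184]
225 259 [187, 187, 187, 187, 187, 187, 186, 186, 185, 185, 185, 186, 186, 186, 185]
```

The knob in the scene view is centred at row 213, which is where the home position projects (213.2; waiting would be 203.8). The pin has dropped. I let go and check that it holds.

Request:
shift_gripper(
  deltas=[-0.004, 0, 0, 0, 0, 0, -0.008, 0, 0, 0, 0, 0, -0.015, 0, 0, 0, 0, 0, -0.04, 0, 0, 0, 0, 0, -0.05, 0, -0.03, 0, 0, 0, -0.06, 0, -0.08, 0, 0, 0, -0.06, 0, -0.13, 0, 0, 0, -0.06, 0, -0.17, 0, 0, 0, -0.06, 0, -0.17, 0, 0, 0, -0.06, 0, -0.17, 0, 0, 0],
)

```text
t: 30.15
tcp_pos: [0.522, 0.0277, 0.2524]
ee_rot: [-0.0, 0.999, -0.053, 0.0]
contact_force: [0.3, 0.4, -0.4]
opening: 0.598
gripper_force: 0.0
```

```bash
python3 - <<'E'
from plant import arm
from h import *
f=arm.grab_frame('wrist');sc=arm.grab_frame('scene')
g=cv2.cvtColor(sc['frame'],cv2.COLOR_BGR2GRAY);print([ (r,int(g[r,265])) for r in range(199,226,2)])
hsv=cv2.cvtColor(f['frame'],cv2.COLOR_BGR2HSV);m=cv2.inRange(hsv,(3,90,40),(16,255,255));m[260:]=0
n,l,st,ce=cv2.connectedComponentsWithStats(m);i=1+st[1:,4].argmax();print('brown box',st[i].tolist())
a=np.radians(-5.9);u=np.array([np.cos(a),np.sin(a),0]);H=np.array([.6905,.0094,0]);n_=np.array([-u[1],u[0],0])
for o in(0,-.003,-.016):print(o,'rear corners',[proj(f,H+u*(-.104+o)+n_*k+[0,0,.041],1).round(0).tolist() for k in(.048,-.048)],'front',proj(f,H+u*(-.024+o)+[0,0,.041],1).round(0))
cv2.imwrite('pics/w9.png',f['frame'])
E
```

```text
[(199, 98), (201, 93), (203, 84), (205, 76), (207, 108), (209, 118), (211, 111), (213, 85), (215, 82), (217, 82), (219, 83), (221, 103), (223, 171), (225, 187)]
brown box [212, 33, 102, 83, 7522]
0 rear corners [[212.0, 113.0], [313.0, 113.0]] front [262.  30.]
-0.003 rear corners [[212.0, 117.0], [313.0, 116.0]] front [262.  33.]
-0.016 rear corners [[212.0, 130.0], [313.0, 130.0]] front [262.  46.]
```

```bash
python3 -c "
from plant import arm
print(arm.close_job())"
```

```text
the job is handed in; nothing more can be done
None
```

The filing block is pushed home in the bracket and locked by the pin, which stayed down after release; the block sprang back only about 2–3 mm (roughly the pin's play). I handed the job in at about 30 s; the call gave no verdict.

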